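# Set the bench stop to the setting block

### The arm

A 6-joint arm with a two-finger parallel gripper is mounted at the origin on the work surface. World frame = base frame: x ahead of the robot, y to its left, z up, the work surface at z = 0. Lengths are in m, angles in degrees, forces in N, time in s.
With the tool pointing down it reaches from about 0.375 to 0.9 m from the base axis. Payload 3.1 kg.
Tool frame: the origin (TCP) lies midway between the tips of the shut fingers; the grasp point (between the pads) lies 19 mm behind it; z points along the fingers, y is the line along which they close (so a half turn about z gives the same grasp; the last joint's range is limited). The gripper opens to 87 mm and grips with 3 to 60 N. Pads are 19 mm wide; open, the fingers measure 117 mm over their backs; the gripper's body (75 mm by 190 mm) begins 51 mm behind the grasp point.
Start: joints at [63.913, 30.224, 82.088, -0, 67.689, -10.227], TCP at [0.171, 0.601, 0.223] pointing down, gripper open.
Joint ranges: [-176.69, 176.69], [-43.24, 126.21], [12.49, 139.97], [-82, 262], [0, 151.66], [-163.58, 163.58]. Speed limits (degrees/s): [159.86, 159.86, 180, 180, 180, 180].

### API

Orientations are given as a 3x3 rotation matrix whose columns are the frame's x, y, z axes.
In Python, from rig import bot, monitor, capture gives the robot as it stands (bot), with the cameras as plain functions and the readings (monitor).
- The arm moves only by the tool advance, called after ">>>" by a JSON object that holds its "api" and its "payload", one argument or row to a line. Schema: {"type":"object","properties":{"deltas":{"type":"array","items":{"type":"object","properties":{"x":{"type":"number"},"y":{"type":"number"},"z":{"type":"number"},"ax":{"type":"number"},"ay":{"type":"number"},"az":{"type":"number"},"aperture":{"type":"number"}},"additionalProperties":false,"required":["aperture"]},"minItems":1,"maxItems":20},"only":{"type":"string"},"quiet":{"type":"boolean"},"lines":{"type":"string"}},"required":["deltas"],"additionalProperties":false}. deltas is a list of rows, 1 to 20 of them, each an object with the fields x, y, z (the shift in fractions of the full range, 1 being 0.75 m), ax, ay, az (a rotation vector in normalised numbers (1 is 120 degrees)), aperture (the opening from 0.0 (shut) to 1.0 (fully open)); a field left out counts as zero (the opening has to be given); each row is the pose to reach, as a shift and turn from the pose commanded when the call began, along the tool's axes at that moment; what a row does not reach only later rows make up. A row lasts 1/10 s, in which the tool goes at most 0.05 m and 8.59 degrees, less where a joint would pass 70% of its speed; a pose out of reach is approached as far as the arm can. The fingers move at their own pace and stop on an object; the grip force is fixed at half the most. Time passes only in rows, so rows that do not move let the fingers close. The tool returns the time, the measured TCP pose, the force, the opening and the grip force at its end. only (a regular expression) keeps the lines of the reply that match it, lines (a string "A,B") keeps lines A to B, and quiet returns only ok. A shift or turn number past 1, either way, is cut back to 1. Input that does not fit is refused with a message, and nothing moves.
- monitor.read_state(): the state, without advancing time (a new reading comes with each control period).
- capture(name): name is "side" or "top" or "wrist"; returns a dict with "color" (480x640x3 uint8, red, green, blue), "K" (3x3 intrinsics, pixels), "view" (4x4, takes a point from world to camera coordinates); the wrist camera has in their place "mount" (4x4, takes a point from camera to tool coordinates, whose origin is the TCP and whose axes are the flange's). Camera axes: x right, y up, looking along -z (the intrinsics and any distortion apply to the point x, -y, -z); pixel columns grow to the right and rows downward; lengths in m; the calibration is good to about 2 mm. A picture is of the moment at which its call begins: read the wrist's pose just before it. There is no depth.
- bot.hand_in(): hands the job in; it is judged then, once.
The state is a dict: "time_s": time; "joint_positions": joint angles; "qvel": joint speeds; "tau": joint torques, N m; "position": TCP position; "tcp_rot": TCP orientation; "force": force on the tool from outside, world axes, zero at the start; "moment": the same for the moment, N m; "opening": opening from 0.0 (shut) to 1.0 (fully open); "grasp_force": force on a finger pad.
Only numpy, scipy, OpenCV 4.12 (cv2) and the standard library are available. Lean on these libraries where they do the work, as an engineer would, in place of code of your own. Each camera call takes 0.05 s, during which the arm holds its last target. There are 200 camera calls.

### The job

Slide the setting block (the long, thick aluminium bar) flat along the bench under the foot of the bench stop while the foot is still clear of it. Then turn the T-handled driver standing in the stop screw clockwise until the sprung foot just drags on the block, pressing it only lightly: this is when the T-bar stands about square across the stop's arm. Leave the block there and let go.

Things in the scene. Friction and masses are not known exactly. Their poses are not given: they have to be found in the camera images.
- setting_block: plain aluminium bar 180 long (its x) x 36 wide (its y) x 35 mm high, 0.4 to 0.8 kg, loose on the bench; origin at the centre of its underside. Two like bars beside it are not wanted: one only 18 mm high, one only 75 mm long. Either end may go under the foot, which must stand 10 mm or more in from that end and within 14 mm of the bar's long centreline
- stop_foot: round brass foot, 22 mm across, under the stop's screw; origin at the centre of its underside, 37.5 to 41 mm above the bench at the start. Its +x runs along the grey arm (75 to 105 mm high, 48 wide, ending 22 mm before the foot) to the column; base plate from 65 mm on. Block enters across it from -y (robot side). Then it springs up, pressing 0.3 N + 1.5 N per mm; 0.4 to 5 N is right
- driver (a joint): turn of the driver in rad, growing clockwise from above, 0 to 2.4; starts at 0 to 0.7. 0: T-bar along the stop's arm; 1.57: square across it. The foot goes down 5 mm per rad from 41 mm above the bench at 0 (the driver keeps its height): it meets the block at 1.2 and drags rightly from 1.25 to 1.85. Friction 0.06 N m; stays where it is left
- driver_grip (a point): middle of the driver's black T-bar, on the screw's axis straight above the foot, 152 mm above the bench. The bar is 60 long (the point's x) x 15 wide (its y) x 18 mm high: pinch it from above across the 15 mm. The frame turns with the driver. Below the bar are 32 mm of shank and hub, then the stop's collar at 111 mm

How it is judged (in metres and radians):
On the way:
1. the setting block lies flat on the bench under the foot, with the foot still clear of it (x of stop_foot in the frame of setting_block between -0.08 and 0.08 m and y of stop_foot in the frame of setting_block between -0.014 and 0.014 m and height (world z) of setting_block below 0.006 m and angle between setting_block's own z axis and vertical below 0.1 rad and contact force between stop_foot and setting_block below 0.2 N), for 0.2 s.
At the end, for the whole second after the job is handed in: The setting block lies flat on the bench (within 6 mm and 0.1 rad) and still, with the foot standing on its top at least 10 mm in from its end and within 14 mm of its long centreline, pressing on it with 0.4 to 5 N; the driver is at rest (x of stop_foot in the frame of setting_block between -0.08 and 0.08 m and y of stop_foot in the frame of setting_block between -0.014 and 0.014 m and height (world z) of setting_block below 0.006 m and angle between setting_block's own z axis and vertical below 0.1 rad and contact force between stop_foot and setting_block between 0.4 and 5 N and linear speed of setting_block below 0.01 m/s and velocity of joint driver between -0.05 and 0.05 rad/s); the robot touches nothing.
It also fails if it takes over 54 s, if anything falls off the work surface, if the arm or the gripper's body presses on something with over 40 N, if the wrist force passes 120 N, or if a joint passes its speed limit or range.

## Working session

There is one attempt and no reset: what is moved stays moved. The work goes in short steps, Python scripts to look and compute and a tool call to move; the robot and the scene stay as the last step left them, time stands still between calls to the robot, and variables do not carry over. Pictures are saved under pics/ and viewed, at most 12 in all, crops included, and the job is handed in when it is done.

```bash
ls; mkdir -p pics; python3 - <<'E'
from rig import bot, monitor, capture
import cv2
s=monitor.read_state(); print(s)
for n in("side","top"):
    c=capture(n); cv2.imwrite(f"pics/{n}0.png",c["color"][:,:,::-1]); print(n,c["K"],c["view"],[k for k in c])
E
```

```text
pics
rig.py
{'time_s': 0.0, 'joint_positions': array([ 6.39156221e+01,  3.02793546e+01,  8.21581786e+01, -1.47293337e-03,
        6.76885659e+01, -1.02276993e+01]), 'qvel': array([ 0.02363305, -0.0057197 ,  0.00624881, -0.0729038 ,  0.02465583,
       -0.02002431]), 'tau': array([-3.10148152e-04, -4.40039027e+01, -1.76599056e+01,  6.33459887e-02,
        5.81306848e-02, -1.66247028e-04]), 'position': array([0.17041839, 0.60053903, 0.22155752]), 'tcp_rot': array([[-9.61950676e-01,  2.73221526e-01, -9.46336968e-04],
       [ 2.73222917e-01,  9.61948693e-01, -1.98713764e-03],
       [ 3.67398831e-04, -2.17008935e-03, -9.99997578e-01]]), 'force': array([ 0.09376762,  0.06622884, -0.2382979 ]), 'moment': array([0.05031581, 0.02014862, 0.05890025]), 'grasp_force': 0.0, 'opening': 0.9975470136172055}
side [[563.05556602   0.         309.07751311]
 [  0.         563.05556602 243.85800441]
 [  0.           0.           1.        ]] [[-0.94626555 -0.323372   -0.0034712   0.55621937]
 [ 0.21590704 -0.63971517  0.73766432 -0.16683773]
 [-0.24076057  0.69727688  0.67515872 -0.78991461]
 [ 0.          0.          0.          1.        ]] ['color', 'K', 'view']
top [[435.22154451   0.         318.34955487]
 [  0.         435.22154451 239.14938487]
 [  0.           0.           1.        ]] [[ 0.02627204 -0.99964988  0.0031461   0.05712631]
 [ 0.96462715  0.02617715  0.26231513 -0.60194378]
 [-0.26230564 -0.00385674  0.96497714 -0.74047744]
 [ 0.          0.          0.          1.        ]] ['color', 'K', 'view']
```

View pics/top0.png

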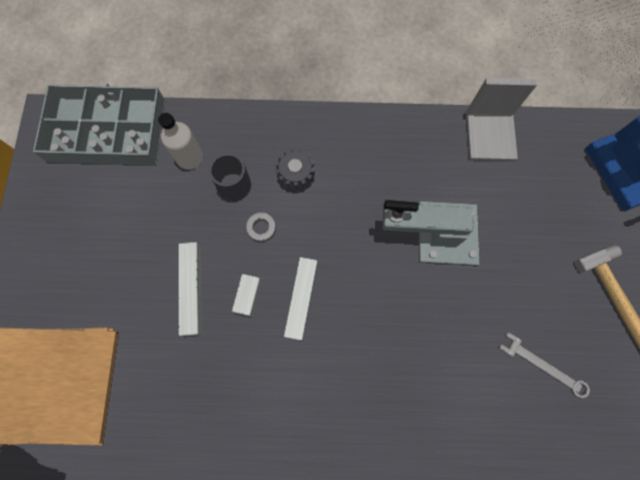

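View pics/side0.png

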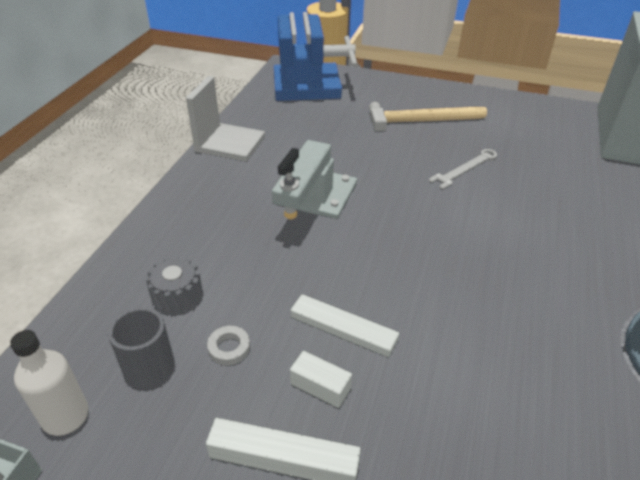

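Top picture: the thick bar is the left one, about (188,289); the short one is at (246,295) and the thin one at (301,298). The stop's T-bar is at (401,206) with its arm running right (world -y). In the side picture the thick bar is at (283,450) and the foot at (290,214).

```bash
cat > h.py <<'E'
import numpy as np,cv2
def ray(c,u,v):
    K,V=c["K"],c["view"]; d=np.array([(u-K[0,2])/K[0,0],-(v-K[1,2])/K[1,1],-1]); R=V[:3,:3]
    return -R.T@V[:3,3], R.T@d
def at(c,u,v,z):
    o,d=ray(c,u,v); return o+d*(z-o[2])/d[2]
def proj(c,p):
    q=c["view"][:3,:3]@np.asarray(p)+c["view"][:3,3]; K=c["K"]
    return np.array([K[0,0]*q[0]/-q[2]+K[0,2], -K[1,1]*q[1]/-q[2]+K[1,2]])
def blobs(c,lo=150):
    m=(c["color"].min(2)>lo).astype(np.uint8)
    cs,_=cv2.findContours(m,cv2.RETR_EXTERNAL,cv2.CHAIN_APPROX_NONE)
    return [k for k in cs if cv2.contourArea(k)>100]
E
python3 - <<'E'
from rig import bot, monitor, capture
from h import *
t=capture("top"); s=capture("side")
print("cam",ray(t,0,0)[0],ray(s,0,0)[0])
for nm,c in(("top",t),("side",s)):
  for k in blobs(c,165):
    u,v=k.reshape(-1,2).mean(0)
    if (nm=="top" and 150<u<330 and v>230) or (nm=="side" and v>280):
      r=cv2.boxPoints(cv2.minAreaRect(k)); print(nm,r.round(1).tolist()); w=np.array([at(c,*p,.035)[:2] for p in r]); print(w.round(4).tolist(),[round(float(np.linalg.norm(w[i]-w[i-1])),4) for i in range(4)])
def big(c,x,y,w,h,f): return cv2.resize(c["color"][y:y+h,x:x+w,::-1],None,fx=f,fy=f,interpolation=cv2.INTER_CUBIC)
a=big(t,365,185,66,50,6); b=big(s,260,140,66,88,6); d=big(t,160,230,66,125,4)
H=max(i.shape[0] for i in(a,b)); P=np.zeros((550,800,3),np.uint8)
P[:300,:396]=a; P[:528,400:796]=b
e=big(t,165,235,50,110,2); P[310:530,:100]=e
e=big(s,200,410,165,70,2); P[310:450,60:390]=e
cv2.imwrite("pics/m1.png",P)
E
```

```text
cam [0.38491907 0.07000766 0.87226304] [0.37217238 0.62392634 0.65831873]
top [[232.10000610351562, 310.20001220703125], [241.89999389648438, 273.5], [258.5, 277.8999938964844], [248.8000030517578, 314.70001220703125]]
[[0.4676, 0.2341], [0.539, 0.2205], [0.5312, 0.1876], [0.4601, 0.2018]] [0.0331, 0.0727, 0.0339, 0.0725]
top [[284.0, 335.79998779296875], [299.79998779296875, 257.20001220703125], [316.8999938964844, 260.6000061035156], [301.20001220703125, 339.20001220703125]]
[[0.4225, 0.1329], [0.5748, 0.109], [0.5688, 0.0751], [0.4171, 0.1005]] [0.0328, 0.1541, 0.0344, 0.1537]
top [[179.0, 243.0], [196.0, 243.0], [196.0, 334.0], [179.0, 334.0]]
[[0.5971, 0.3499], [0.598, 0.3162], [0.4215, 0.2985], [0.4207, 0.3304]] [0.1775, 0.0337, 0.1774, 0.0319]
side [[-4.900000095367432, 466.6000061035156], [2.4000000953674316, 456.79998779296875], [13.100000381469727, 464.79998779296875], [5.800000190734863, 474.6000061035156]]
[[0.8134, 0.4535], [0.8137, 0.4412], [0.7952, 0.4451], [0.7951, 0.4572]] [0.0187, 0.0123, 0.0189, 0.0121]
side [[205.1999969482422, 444.70001220703125], [211.3999938964
[... 435 characters left out ...]
0796, 0.0362]
side [[8.399999618530273, 369.5], [56.099998474121094, 344.70001220703125], [71.69999694824219, 374.79998779296875], [24.0, 399.5]]
[[0.8913, 0.3398], [0.8573, 0.2856], [0.8069, 0.3199], [0.8412, 0.3705]] [0.0587, 0.064, 0.061, 0.0611]
side [[208.0, 326.0], [248.0, 326.0], [248.0, 358.0], [208.0, 358.0]]
[[0.6743, 0.1889], [0.6207, 0.1707], [0.5987, 0.2213], [0.6497, 0.2385]] [0.0554, 0.0566, 0.0551, 0.0538]
side [[289.8999938964844, 310.79998779296875], [297.6000061035156, 291.3999938964844], [398.79998779296875, 331.8999938964844], [391.1000061035156, 351.20001220703125]]
[[0.5743, 0.1252], [0.5765, 0.0858], [0.4164, 0.1128], [0.4193, 0.1487]] [0.1568, 0.0394, 0.1624, 0.0361]
```

View pics/m1.png

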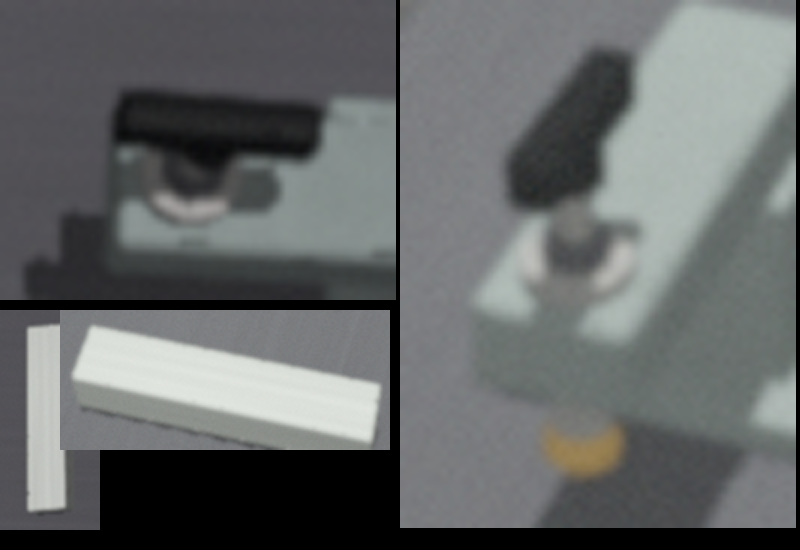

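The montage shows the bar's T at crop (118-320, 93-157), i.e. about (385-418, 200-211) in the top view. The collar ring is near (397,216) there, and the brass foot near (290.5,214) in the side view. The driver starts nearly along the arm.

```bash
python3 - <<'E'
from rig import bot, monitor, capture
from h import *
from scipy.optimize import least_squares
t=capture("top"); s=capture("side")
T=lambda x,y:(365+x/6-.4,185+y/6-.4); S=lambda x,y:(260+(x-400)/6-.4,140+y/6-.4)
print("collar top",at(t,*T(195,180),.111),"side",at(s,*S(577,255),.111))
print("foot bottom front edge",at(s,*S(583,475),.041),"foot l/r",at(s,*S(543,440),.045),at(s,*S(625,440),.045))
for n,c,F,e in(("top",t,T,[(118,93),(322,103)]),("side",s,S,[(508,160),(598,50)])):
  print("bar top far edge",n,[at(c,*F(*p),.161).round(4) for p in e])
print("bar near-bottom edge",[at(t,*T(*p),.143).round(4) for p in[(118,140),(318,157)]])
print("arm end edge", [at(t,*T(*p),.105).round(4) for p in[(118,155),(118,248)]],"near edge",[at(t,*T(*p),.105).round(4) for p in [(118,248),(390,255)]])
# arm edges, side: right top edge
print("arm side", [at(s,*S(*p),.105).round(4) for p in[(475,300),(630,340),(795,118)]])
# arm/base longer edge from colour picture
m=cv2.resize(t["color"][185:275,375:490,::-1],None,fx=6,fy=6,interpolation=cv2.INTER_CUBIC); cv2.imwrite("pics/arm.png",m)
# block: silhouette fit
def mask(c,x0,y0,x1,y1):
  k=np.zeros((480,640),np.uint8);k[y0:y1,x0:x1]=1;return ((c["color"].min(2)>100)*k).astype(np.uint8)
obs=[]
for c,b in((t,(165,235,215,345)),(s,(195,405,375,480))):
  M=mask(c,*b); obs.append((c,b,M.astype(float)))
def res(p):
  r=[]
  a=p[2];R=np.array([[np.cos(a),-np.sin(a)],[np.sin(a),np.cos(a)]])
  P=[np.r_[R@[i*.09,j*.018]+p[:2],z] for i in(-1,1) for j in(-1,1) for z in(0,.035)]
  for c,b,M in obs:
    q=cv2.convexHull(np.array([proj(c,x) for x in P],np.float32)); I=np.zeros((480,640),np.uint8)
    cv2.fillConvexPoly(I,(q*256).astype(np.int32),1,shift=8); I[:b[1]]=0;I[b[3]:]=0
    r.append(np.abs(I-M).sum())
  return r
from scipy.optimize import minimize
for w in((1,0),(0,1),(1,1)):
  o=minimize(lambda p:np.dot(w,res(p)),[.509,.323,.105],method="Nelder-Mead",options=dict(initial_simplex=[[.509,.323,.105],[.519,.323,.105],[.509,.333,.105],[.509,.323,.15]]));print(w,o.x.round(4),res(o.x))
E
```

```text
collar top [ 0.64262846 -0.07072063  0.111     ] side [ 0.64670979 -0.07248577  0.111     ]
foot bottom front edge [ 0.64352433 -0.0632944   0.041     ] foot l/r [ 0.65802311 -0.06981493  0.045     ] [ 0.63578628 -0.07730895  0.045     ]
bar top far edge top [array([ 0.6516, -0.0397,  0.161 ]), array([ 0.6502, -0.0987,  0.161 ])]
bar top far edge side [array([ 0.6527, -0.0417,  0.161 ]), array([ 0.6485, -0.0974,  0.161 ])]
bar near-bottom edge [array([ 0.6436, -0.0423,  0.143 ]), array([ 0.6399, -0.1012,  0.143 ])]
arm end edge [array([ 0.6522, -0.0481,  0.105 ]), array([ 0.622 , -0.0477,  0.105 ])] near edge [array([ 0.622 , -0.0477,  0.105 ]), array([ 0.622 , -0.1312,  0.105 ])]
arm side [array([ 0.6688, -0.052 ,  0.105 ]), array([ 0.623 , -0.0488,  0.105 ]), array([ 0.613, -0.163,  0.105])]
(1, 0) [0.5112 0.3271 0.1116] [np.float64(378.0), np.float64(7370.0)]
(0, 1) [0.4964 0.3172 0.2623] [np.float64(1218.0), np.float64(6791.0)]
(1, 1) [0.5116 0.3247 0.2209] [np.float64(661.0), np.float64(6912.0)]
```

View pics/arm.png

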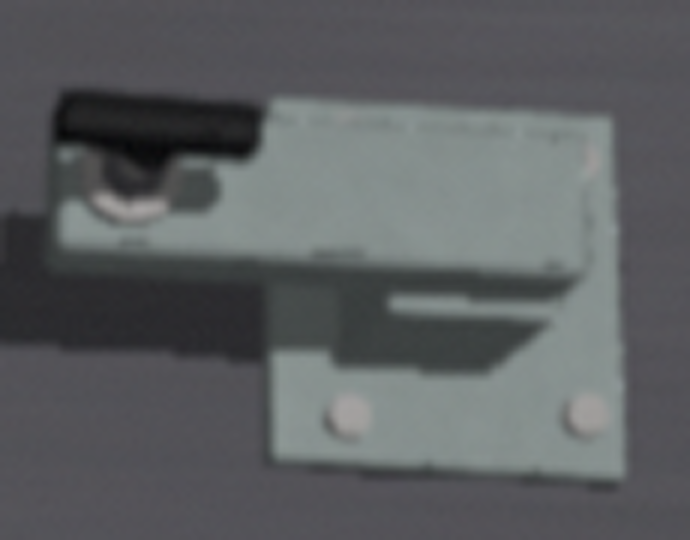

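```bash
cat >> h.py <<'E'
def to(s,x,y,z,yaw):
    "shift/turn in tool axes to a down-pointing TCP at x,y,z with tool y at yaw deg"
    from scipy.spatial.transform import Rotation as Ro
    R=s["tcp_rot"]; a=np.radians(yaw); Y=np.array([np.cos(a),np.sin(a),0]); Z=np.array([0,0,-1.]); G=np.c_[np.cross(Y,Z),Y,Z]
    print((R.T@(np.array([x,y,z])-s["position"])).round(4),Ro.from_matrix(R.T@G).as_rotvec(degrees=True).round(2))
E
python3 - <<'E'
from rig import bot, monitor, capture
from h import *
to(monitor.read_state(),.510,.3235,.10,96); to(monitor.read_state(),.510,.3235,.008,96)
E
```

```text
[-0.4023 -0.1741  0.1223] [-4.000e-02 -2.000e-02 -2.186e+01]
[-0.4023 -0.1741  0.2143] [-4.000e-02 -2.000e-02 -2.186e+01]
```

The manual's scale: shifts go in shares of 0.75 m and turns go in shares of 120 degrees. Converting my numbers, -0.4023 m / 0.75 = -0.5364, -0.174 m / 0.75 = -0.232, -21.9 degrees / 120 = -0.1825.

>>> {"api": "advance", "payload": {
  "deltas": [
    {"x":-0.5364, "y":-0.232, "z":0.1067, "az":-0.1825, "aperture":1},
    {"x":-0.5364, "y":-0.232, "z":0.1067, "az":-0.1825, "aperture":1},
    {"x":-0.5364, "y":-0.232, "z":0.1067, "az":-0.1825, "aperture":1},
    {"x":-0.5364, "y":-0.232, "z":0.1067, "az":-0.1825, "aperture":1},
    {"x":-0.5364, "y":-0.232, "z":0.1067, "az":-0.1825, "aperture":1},
    {"x":-0.5364, "y":-0.232, "z":0.1067, "az":-0.1825, "aperture":1},
    {"x":-0.5364, "y":-0.232, "z":0.1067, "az":-0.1825, "aperture":1},
    {"x":-0.5364, "y":-0.232, "z":0.1067, "az":-0.1825, "aperture":1},
    {"x":-0.5364, "y":-0.232, "z":0.1067, "az":-0.1825, "aperture":1},
    {"x":-0.5364, "y":-0.232, "z":0.16, "az":-0.1825, "aperture":1},
    {"x":-0.5364, "y":-0.232, "z":0.16, "az":-0.1825, "aperture":1},
    {"x":-0.5364, "y":-0.232, "z":0.16, "az":-0.1825, "aperture":1},
    {"x":-0.5364, "y":-0.232, "z":0.16, "az":-0.1825, "aperture":1},
    {"x":-0.5364, "y":-0.232, "z":0.16, "az":-0.1825, "aperture":1}
  ]
}}

```text
time_s: 1.7
position: [0.5103, 0.3253, 0.1044]
tcp_rot: [[-0.994, -0.107, 0.003], [-0.107, 0.994, 0.001], [-0.003, 0.001, -1.0]]
force: [-0.3, 0.7, -0.4]
opening: 0.995
grasp_force: 0.0
```

```bash
python3 - <<'E'
from rig import bot, monitor, capture
from h import *
c=capture("wrist"); cv2.imwrite("pics/w1.png",c["color"][:,:,::-1]); to(monitor.read_state(),.510,.3235,.008,96); print(c["mount"])
E
```

```text
[ 0.0007 -0.0018  0.0963] [0.05 0.16 0.15]
[[ 2.61937401e-05  9.52645437e-01  3.04083328e-01  8.45983253e-02]
 [ 9.99999961e-01  5.91675411e-05 -2.71502642e-04  6.17362954e-04]
 [-2.76637616e-04  3.04083324e-01 -9.52645399e-01 -1.62469486e-01]
 [ 0.00000000e+00  0.00000000e+00  0.00000000e+00  1.00000000e+00]]
```

View pics/w1.png

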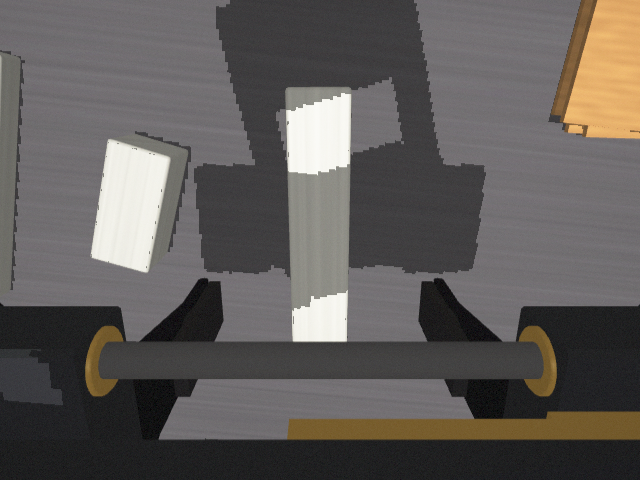

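The wrist view shows the bar centred between the fingers (about x 319) and aligned with them, so I descend and grip.

Scaled: 0.095 m / 0.75 = 0.1267, 0.05 m / 0.75 = 0.0667.

>>> {"api": "advance", "payload": {
  "deltas": [
    {"y":-0.0013, "z":0.0667, "aperture":1},
    {"y":-0.0013, "z":0.1267, "aperture":1},
    {"y":-0.0013, "z":0.1267, "aperture":1},
    {"y":-0.0013, "z":0.1267, "aperture":1},
    {"y":-0.0013, "z":0.1267, "aperture":0},
    {"y":-0.0013, "z":0.1267, "aperture":0},
    {"y":-0.0013, "z":0.1267, "aperture":0},
    {"y":-0.0013, "z":0.1267, "aperture":0},
    {"y":-0.0013, "z":0.1267, "aperture":0},
    {"y":-0.0013, "z":0.1267, "aperture":0},
    {"y":-0.0013, "z":0.1267, "aperture":0},
    {"y":-0.0013, "z":0.1267, "aperture":0}
  ]
}}

```text
time_s: 2.95
position: [0.5104, 0.3233, 0.0076]
tcp_rot: [[-0.994, -0.105, 0.0], [-0.105, 0.994, 0.001], [-0.0, 0.001, -1.0]]
force: [-0.1, 2.5, 0.5]
opening: 0.416
grasp_force: 30.0
```

```bash
python3 - <<'E'
from rig import bot, monitor, capture
from h import *
to(monitor.read_state(),.505,-.07,.08,90); to(monitor.read_state(),.505,-.07,.009,90)
E
```

```text
[ 0.0466 -0.3905 -0.0727] [0.04 0.01 6.03]
[ 0.0466 -0.3905 -0.0017] [0.04 0.01 6.03]
```

Scaled: -0.3905 m / 0.75 = -0.5207, -0.03 m / 0.75 = -0.04, 6 degrees / 120 = 0.05.

>>> {"api": "advance", "payload": {
  "deltas": [
    {"z":-0.04, "aperture":0},
    {"z":-0.0867, "aperture":0},
    {"x":0.0067, "y":-0.04, "z":-0.0867, "aperture":0},
    {"x":0.0133, "y":-0.08, "z":-0.0867, "az":0.0083, "aperture":0},
    {"x":0.0187, "y":-0.1333, "z":-0.0867, "az":0.0167, "aperture":0},
    {"x":0.024, "y":-0.1867, "z":-0.0867, "az":0.025, "aperture":0},
    {"x":0.0293, "y":-0.24, "z":-0.0867, "az":0.0333, "aperture":0},
    {"x":0.0347, "y":-0.2933, "z":-0.0867, "az":0.0417, "aperture":0},
    {"x":0.04, "y":-0.3467, "z":-0.0867, "az":0.05, "aperture":0},
    {"x":0.0467, "y":-0.4, "z":-0.0867, "az":0.05, "aperture":0},
    {"x":0.0533, "y":-0.4467, "z":-0.0867, "az":0.05, "aperture":0},
    {"x":0.0587, "y":-0.4867, "z":-0.0867, "az":0.05, "aperture":0},
    {"x":0.0627, "y":-0.5133, "z":-0.0867, "az":0.05, "aperture":0},
    {"x":0.0627, "y":-0.5207, "z":-0.0867, "az":0.05, "aperture":0},
    {"x":0.0627, "y":-0.5207, "z":-0.0733, "az":0.05, "aperture":0},
    {"x":0.0627, "y":-0.5207, "z":-0.0467, "az":0.05, "aperture":0},
    {"x":0.0627, "y":-0.5207, "z":-0.024, "az":0.05, "aperture":0}
  ]
}}

```text
time_s: 4.65
position: [0.5038, -0.069, 0.0241]
tcp_rot: [[-1.0, -0.002, -0.002], [-0.002, 1.0, 0.001], [0.002, 0.001, -1.0]]
force: [0.0, -0.7, -6.2]
opening: 0.412
grasp_force: 30.0
```

```bash
python3 - <<'E'
from rig import bot, monitor, capture
from h import *
to(monitor.read_state(),.505,-.07,.009,90)
s=capture("side"); cv2.imwrite("pics/s2.png",s["color"][:,:,::-1])
E
```

```text
[-0.0012 -0.0011  0.0151] [ 0.05 -0.1   0.09]
```

View pics/s2.png

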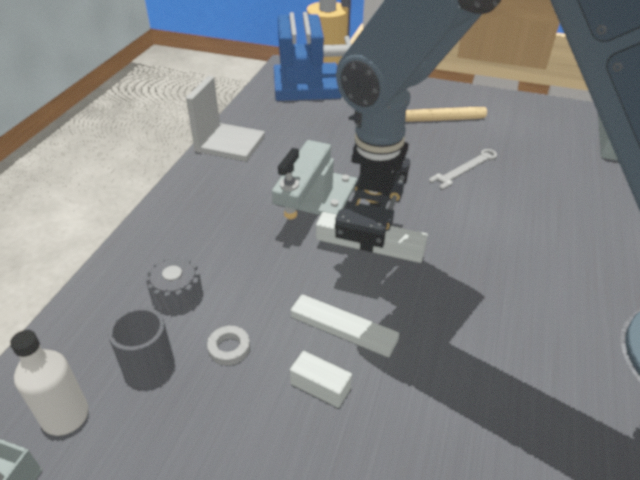

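Scaled: 0.05 m / 0.75 = 0.0667, 0.02 m / 0.75 = 0.0267.

>>> {"api": "advance", "payload": {
  "deltas": [
    {"x":-0.0013, "y":-0.0013, "z":0.0133, "aperture":0},
    {"x":-0.0013, "y":-0.0013, "z":0.0207, "aperture":0},
    {"x":-0.0013, "y":-0.0013, "z":0.0207, "aperture":0},
    {"x":-0.0013, "y":-0.0013, "z":0.0207, "aperture":0.8},
    {"x":-0.0013, "y":-0.0013, "z":0.0207, "aperture":0.8},
    {"x":-0.0013, "y":-0.0013, "z":0.0207, "aperture":0.8},
    {"x":-0.0013, "y":-0.0013, "z":0.0207, "aperture":0.8},
    {"x":0.0267, "y":-0.0013, "z":0.0207, "aperture":0.8},
    {"x":0.0667, "y":-0.0013, "z":0.0207, "aperture":0.8},
    {"x":0.0667, "y":-0.0013, "z":0.0207, "aperture":0.8},
    {"x":0.0667, "y":-0.0013, "z":0.0207, "aperture":0.8},
    {"x":0.0667, "y":-0.0013, "z":0.0207, "aperture":0.8}
  ]
}}

```text
time_s: 5.9
position: [0.4564, -0.0721, 0.0104]
tcp_rot: [[-1.0, -0.001, 0.003], [-0.001, 1.0, -0.001], [-0.003, -0.001, -1.0]]
force: [0.5, 0.6, 0.4]
opening: 0.805
grasp_force: 0.0
```

```bash
python3 - <<'E'
from rig import bot, monitor, capture
from h import *
t=capture("top"); cv2.imwrite("pics/t3.png",cv2.resize(t["color"][190:350,330:490,::-1],None,fx=3.7,fy=3.7,interpolation=cv2.INTER_CUBIC))
s=monitor.read_state();print(s["position"])
E
```

```text
[ 0.45646491 -0.07207879  0.01031785]
```

View pics/t3.png

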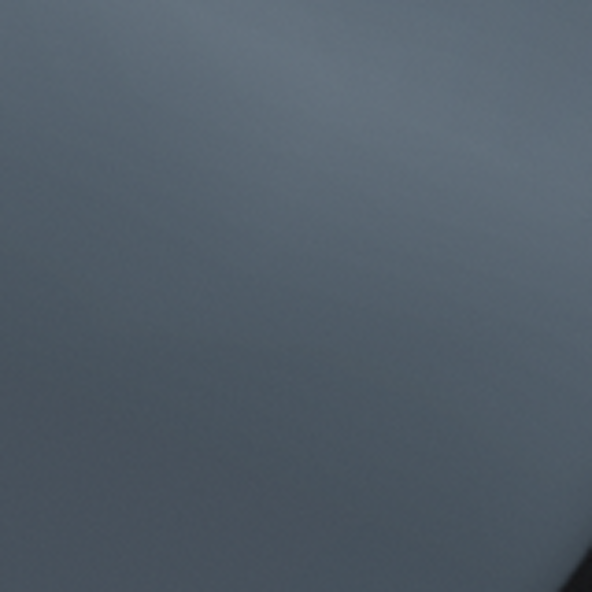

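The arm hides the stop from the top camera. I carry on: grip the rear, slide forward and look from the side.

Scaled: -0.084 m / 0.75 = -0.112, 0.0015 m / 0.75 = 0.002.

>>> {"api": "advance", "payload": {
  "deltas": [
    {"y":0.002, "z":0.0013, "aperture":0},
    {"y":0.002, "z":0.0013, "aperture":0},
    {"y":0.002, "z":0.0013, "aperture":0},
    {"y":0.002, "z":0.0013, "aperture":0},
    {"y":0.002, "z":0.0013, "aperture":0},
    {"y":0.002, "z":0.0013, "aperture":0},
    {"y":0.002, "z":0.0013, "aperture":0},
    {"x":-0.02, "y":0.002, "z":0.0013, "aperture":0},
    {"x":-0.04, "y":0.002, "z":0.0013, "aperture":0},
    {"x":-0.06, "y":0.002, "z":0.0013, "aperture":0},
    {"x":-0.08, "y":0.002, "z":0.0013, "aperture":0},
    {"x":-0.1, "y":0.002, "z":0.0013, "aperture":0},
    {"x":-0.112, "y":0.002, "z":0.0013, "aperture":0},
    {"x":-0.112, "y":0.002, "z":0.0013, "aperture":0},
    {"x":-0.112, "y":0.002, "z":0.0013, "aperture":0},
    {"x":-0.112, "y":0.002, "z":0.0013, "aperture":0},
    {"x":-0.112, "y":0.002, "z":0.0013, "aperture":0}
  ]
}}

```text
time_s: 7.65
position: [0.5372, -0.0691, 0.009]
tcp_rot: [[-1.0, -0.001, -0.003], [-0.001, 1.0, 0.001], [0.003, 0.001, -1.0]]
force: [-3.7, 3.8, 5.0]
opening: 0.41
grasp_force: 30.0
```

```bash
python3 - <<'E'
from rig import bot, monitor, capture
from h import *
s=monitor.read_state();print(s["position"])
t=capture("side"); cv2.imwrite("pics/s4.png",cv2.resize(t["color"][130:290,230:440,::-1],None,fx=3.7,fy=3.7,interpolation=cv2.INTER_CUBIC))
E
```

```text
[ 0.53720247 -0.06905059  0.00898611]
```

View pics/s4.png

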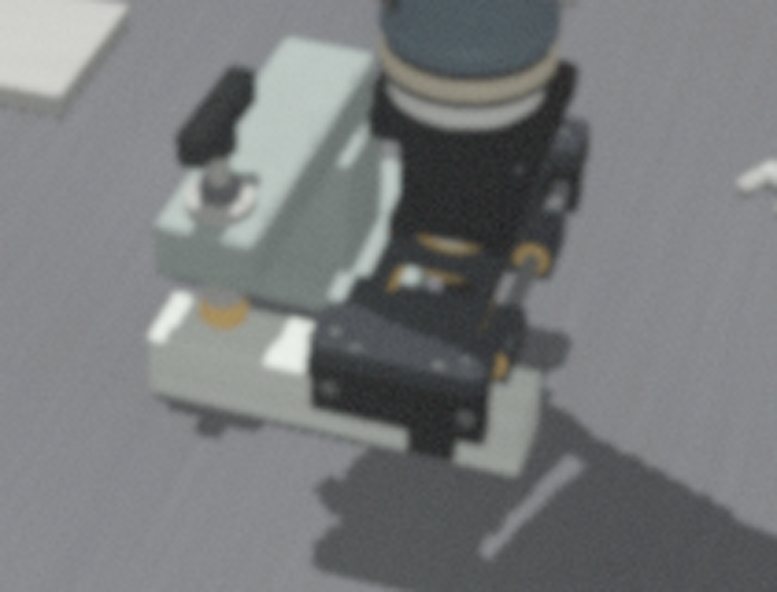

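The foot (crop 223,312) stands over the block's top about 50 mm in from its far end, clear of it, roughly mid-width. I release and retreat, then check it with the top camera.

Scaled: 0.22 m / 0.75 = 0.2933, -0.19 m / 0.75 = -0.2533, -8 degrees / 120 = -0.0667.

>>> {"api": "advance", "payload": {
  "deltas": [
    {"aperture":0.8},
    {"aperture":0.8},
    {"aperture":0.8},
    {"aperture":0.8},
    {"z":-0.0667, "aperture":0.8},
    {"z":-0.1333, "aperture":0.8},
    {"y":0.0533, "z":-0.2, "aperture":0.6},
    {"y":0.1067, "z":-0.2533, "az":-0.0667, "aperture":0.6},
    {"y":0.16, "z":-0.2533, "az":-0.0667, "aperture":0.6},
    {"y":0.2267, "z":-0.2533, "aperture":0.6},
    {"y":0.2933, "z":-0.2533, "aperture":0.6},
    {"y":0.2933, "z":-0.2533, "aperture":0.6},
    {"y":0.2933, "z":-0.2533, "aperture":0.6}
  ]
}}

```text
time_s: 9.0
position: [0.5384, 0.1516, 0.199]
tcp_rot: [[-1.0, -0.004, 0.001], [-0.004, 1.0, -0.0], [-0.001, -0.0, -1.0]]
force: [0.3, -0.3, 0.7]
opening: 0.601
grasp_force: 0.0
```

```bash
python3 - <<'E'
from rig import bot, monitor, capture
from h import *
t=capture("top"); s=capture("side")
a=cv2.resize(t["color"][185:305,360:450,::-1],None,fx=4.4,fy=4.4,interpolation=cv2.INTER_CUBIC)
b=cv2.resize(s["color"][130:260,255:345,::-1],None,fx=4.4,fy=4.4,interpolation=cv2.INTER_CUBIC)
P=np.zeros((572,796,3),np.uint8);P[:a.shape[0],:396]=a;P[:b.shape[0],400:]=b;cv2.imwrite("pics/m5.png",P)
to(monitor.read_state(),.644,-.070,.2,0)
E
```

```text
[-0.1052 -0.2193 -0.001 ] [-4.000e-02  3.000e-02  9.005e+01]
```

View pics/m5.png

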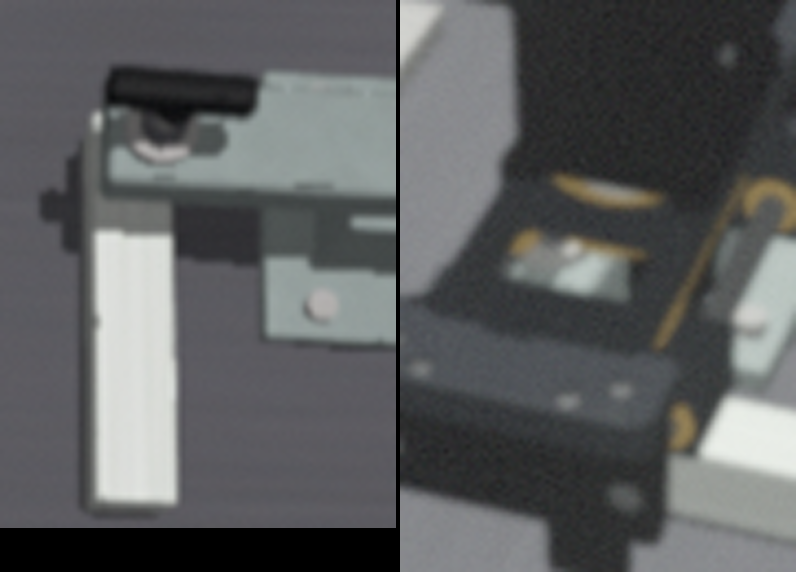

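The top view shows the block straight under the arm end, with its top edges at crop x 95-173 and its rear end at y≈503. I work out its pose and the T-bar's from these.

```bash
python3 - <<'E'
from rig import bot, monitor, capture
from h import *
t=capture("top")
T=lambda x,y:(360+x/4.4-.4,185+y/4.4-.4)
for p in((95,235),(172,235),(97,503),(177,505)): print(p,at(t,*T(*p),.035).round(4))
for p in((110,68),(258,77)): print("bar far top",at(t,*T(*p),.161).round(4))
print("arm edge",[at(t,*T(*p),.105).round(4) for p in((110,185),(380,195))])
E
```

```text
(95, 235) [ 0.6183 -0.052   0.035 ]
(172, 235) [ 0.6192 -0.0869  0.035 ]
(97, 503) [ 0.4968 -0.0514  0.035 ]
(177, 505) [ 0.4968 -0.0864  0.035 ]
bar far top [ 0.6517 -0.0403  0.161 ]
bar far top [ 0.6496 -0.0986  0.161 ]
arm edge [array([ 0.6207, -0.0483,  0.105 ]), array([ 0.6194, -0.1612,  0.105 ])]
```

Scaled: -0.219 m / 0.75 = -0.292, -0.19 m / 0.75 = -0.2533, 92 degrees / 120 = 0.7667.

>>> {"api": "advance", "payload": {
  "deltas": [
    {"x":-0.0267, "y":-0.04, "z":-0.0267, "az":0.0667, "aperture":0.6},
    {"x":-0.0533, "y":-0.0933, "z":-0.0267, "az":0.1333, "aperture":0.6},
    {"x":-0.08, "y":-0.1467, "z":-0.0267, "az":0.2, "aperture":0.6},
    {"x":-0.1067, "y":-0.2, "z":-0.0267, "az":0.2667, "aperture":0.6},
    {"x":-0.1333, "y":-0.2533, "z":-0.0267, "az":0.3333, "aperture":0.6},
    {"x":-0.14, "y":-0.292, "z":-0.0267, "az":0.4, "aperture":0.6},
    {"x":-0.14, "y":-0.292, "z":-0.0267, "az":0.4667, "aperture":0.6},
    {"x":-0.14, "y":-0.292, "z":-0.0267, "az":0.5333, "aperture":0.6},
    {"x":-0.14, "y":-0.292, "z":-0.0267, "az":0.6, "aperture":0.6},
    {"x":-0.14, "y":-0.292, "az":0.6667, "aperture":0.6},
    {"x":-0.14, "y":-0.292, "az":0.7333, "aperture":0.6},
    {"x":-0.14, "y":-0.292, "az":0.7667, "aperture":0.6},
    {"x":-0.14, "y":-0.292, "az":0.7667, "aperture":0.6},
    {"x":-0.14, "y":-0.292, "az":0.7667, "aperture":0.6},
    {"x":-0.14, "y":-0.292, "az":0.7667, "aperture":0.6}
  ]
}}

```text
time_s: 10.65
position: [0.6435, -0.0698, 0.1991]
tcp_rot: [[0.034, 0.999, -0.0], [0.999, -0.034, -0.0], [-0.0, -0.0, -1.0]]
force: [-0.4, -0.4, -0.3]
opening: 0.598
grasp_force: 0.0
```

```bash
python3 - <<'E'
from rig import bot, monitor, capture
from h import *
c=capture("wrist"); cv2.imwrite("pics/w6.png",c["color"][:,:,::-1]); to(monitor.read_state(),.6435,-.0698,.136,-2)
E
```

```text
[-0.0003 -0.0001  0.0631] [0.   0.   0.03]
```

View pics/w6.png

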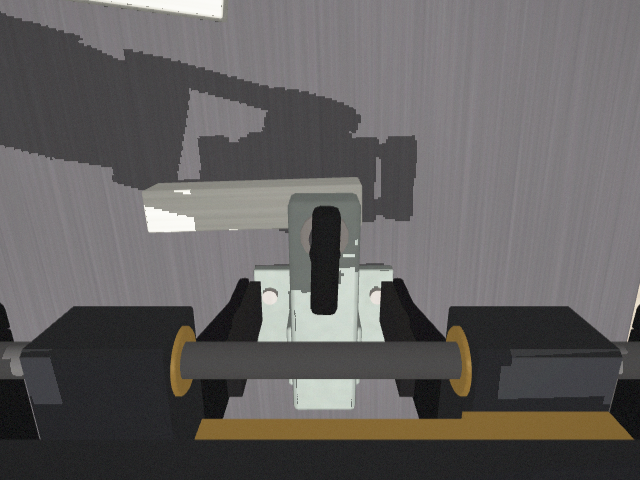

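The wrist view shows the T-bar, centre (325,260), between the fingers and nearly in line with them. The arm is centred at about 324. I shift +1 mm in tool y, descend and grip.

Scaled: 0.063 m / 0.75 = 0.084, 0.001 m / 0.75 = 0.0013, 2 degrees / 120 = 0.0167.

>>> {"api": "advance", "payload": {
  "deltas": [
    {"y":0.0013, "z":0.04, "az":0.0167, "aperture":0.6},
    {"y":0.0013, "z":0.0733, "az":0.0167, "aperture":0.6},
    {"y":0.0013, "z":0.084, "az":0.0167, "aperture":0.6},
    {"y":0.0013, "z":0.084, "az":0.0167, "aperture":0.6},
    {"y":0.0013, "z":0.084, "az":0.0167, "aperture":0.6},
    {"y":0.0013, "z":0.084, "az":0.0167, "aperture":0},
    {"y":0.0013, "z":0.084, "az":0.0167, "aperture":0},
    {"y":0.0013, "z":0.084, "az":0.0167, "aperture":0},
    {"y":0.0013, "z":0.084, "az":0.0167, "aperture":0},
    {"y":0.0013, "z":0.084, "az":0.0167, "aperture":0},
    {"y":0.0013, "z":0.084, "az":0.0167, "aperture":0},
    {"y":0.0013, "z":0.084, "az":0.0167, "aperture":0},
    {"y":0.0013, "z":0.084, "az":0.0167, "aperture":0}
  ]
}}

```text
time_s: 12.0
position: [0.6458, -0.0689, 0.1363]
tcp_rot: [[0.069, 0.998, 0.003], [0.998, -0.069, -0.0], [-0.0, 0.003, -1.0]]
force: [3.3, 0.0, -0.9]
opening: 0.186
grasp_force: 30.0
```

Scaled: 0.001 m / 0.75 = 0.0013, 86 degrees / 120 = 0.7167.

>>> {"api": "advance", "payload": {
  "deltas": [
    {"y":0.0013, "az":0.05, "aperture":0},
    {"y":0.0013, "az":0.1167, "aperture":0},
    {"y":0.0013, "az":0.1833, "aperture":0},
    {"y":0.0013, "az":0.25, "aperture":0},
    {"y":0.0013, "az":0.3167, "aperture":0},
    {"y":0.0013, "az":0.3833, "aperture":0},
    {"y":0.0013, "az":0.45, "aperture":0},
    {"y":0.0013, "az":0.5167, "aperture":0},
    {"y":0.0013, "az":0.5833, "aperture":0},
    {"y":0.0013, "az":0.65, "aperture":0},
    {"y":0.0013, "az":0.7, "aperture":0},
    {"y":0.0013, "az":0.7167, "aperture":0},
    {"y":0.0013, "az":0.7167, "aperture":0},
    {"y":0.0013, "az":0.7167, "aperture":0},
    {"y":0.0013, "az":0.7167, "aperture":0}
  ]
}}

```text
time_s: 13.5
position: [0.6466, -0.0698, 0.1363]
tcp_rot: [[1.0, 0.002, 0.002], [0.002, -1.0, -0.002], [0.002, 0.002, -1.0]]
force: [3.9, -3.2, -0.8]
opening: 0.192
grasp_force: 30.0
```

Scaled: -0.25 m / 0.75 = -0.3333, -0.22 m / 0.75 = -0.2933.

>>> {"api": "advance", "payload": {
  "deltas": [
    {"aperture":0.6},
    {"aperture":0.6},
    {"aperture":0.6},
    {"aperture":0.6},
    {"aperture":0.6},
    {"z":-0.0533, "aperture":0.6},
    {"z":-0.1067, "aperture":0.6},
    {"z":-0.1333, "aperture":0.6},
    {"x":-0.0533, "y":-0.0667, "z":-0.1333, "aperture":0.6},
    {"x":-0.1067, "y":-0.12, "z":-0.1333, "aperture":0.6},
    {"x":-0.1333, "y":-0.1867, "z":-0.1333, "aperture":0.6},
    {"x":-0.1333, "y":-0.2533, "z":-0.1333, "aperture":0.6},
    {"x":-0.1333, "y":-0.2933, "z":-0.1333, "aperture":0.6},
    {"x":-0.1333, "y":-0.3333, "z":-0.1333, "aperture":0.6},
    {"x":-0.1333, "y":-0.3333, "z":-0.1333, "aperture":0.6},
    {"x":-0.1333, "y":-0.3333, "z":-0.1333, "aperture":0.6}
  ]
}}

```text
time_s: 15.1
position: [0.545, 0.1815, 0.236]
tcp_rot: [[1.0, 0.003, -0.0], [0.003, -1.0, -0.001], [-0.0, 0.001, -1.0]]
force: [0.0, -0.7, 0.6]
opening: 0.599
grasp_force: 0.0
```

```bash
python3 - <<'E'
from rig import bot, monitor, capture
from h import *
t=capture("top"); s=capture("side")
a=cv2.resize(t["color"][185:305,360:450,::-1],None,fx=4.4,fy=4.4,interpolation=cv2.INTER_CUBIC)
b=cv2.resize(s["color"][130:260,255:345,::-1],None,fx=4.4,fy=4.4,interpolation=cv2.INTER_CUBIC)
P=np.zeros((572,796,3),np.uint8);P[:a.shape[0],:396]=a;P[:b.shape[0],400:]=b;cv2.imwrite("pics/m7.png",P)
E
```

```text
(no output)
```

View pics/m7.png

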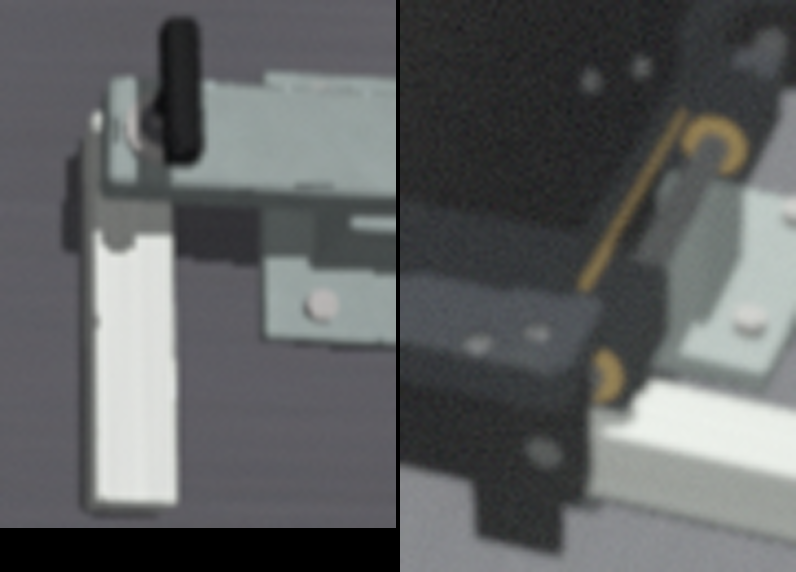

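The T-bar now stands square across the arm, from crop (181,20) to (183,160), and the block has not moved. The gripper is clear of everything, so I hand in.

```bash
python3 -c "
from rig import bot, monitor, capture
print(bot.hand_in())"
```

```text
the job is handed in; nothing more can be done
None
```

The block lies under the foot, the driver was turned until the T-bar stood square across the arm, the gripper let go, and the job was handed in at about 15 s; the foot's force on the block could not be measured, and no verdict came back.

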